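Drive the stuck hinge pins out of the lamp foot

TASK

The examination lamp's foot is being serviced: first turn its dimmer knob fully anticlockwise to the off stop. Then pick up the drift punch and, pushing from the near side (opposite the heads), drive every stuck hinge pin out of the hinge block, so that it drops behind the block; don't take a pin with the fingers before the punch has driven it out. Gather all the pins in the steel tray, put the punch back in its rest with the nib pointing the way it did, and leave the other things on the desk where they are.

Things in the scene. Friction and masses are not known exactly. Their poses are not given: they have to be found in the camera images.
- bracket: Lamp foot, fixed. Origin: on the desk under the middle of its hinge block; x from near to far face, z up. Block: x -18..18, y -140..60 mm, top at 92 mm, 4 through bores along x, 12x12 mm, axis 70 mm over the desk. Base plate 8 mm thick, x -30..84, y -147..137 mm, far lip 16 mm high; pins drop on its empty part behind the block. Control box: centre x 12, y 100, 70x66 mm, top 38 mm.
- dimmer (a joint): Angle of the lamp's dimmer knob, rad. 0 is its end stop fully anticlockwise seen from above (lamp off); it grows clockwise, up to 2.6. It stays where it is left; friction about 0.04 N m.
- dimmer_grip (a point): Point on the knob's vertical axis at the height to grip. The knob is 40 mm across with a raised bar grip 38 mm long, 14 mm wide and 32 mm high (top 82 mm over the desk, axis over the middle of the control box); the bar lies along the bracket's x axis when the dimmer is at 0 and turns with it.
- punch: Drift punch: a square dark steel handle 80 mm long, 18x18 mm, with a thin round nib 7 mm in diameter and 50 mm long at its +x end; 120 g. Origin: middle of the handle; x along the punch towards the nib. At the start it lies level in its rest.
- punch_tip (a point): End of the punch's nib, 90 mm along +x from the punch's origin.
- rest: Grey rest for the punch, fixed, 84x46 mm. Origin: centre of its underside. Two forks at x = -32 and 32 mm, 10 mm thick, with slots 24 mm wide, slot floor 21 mm and top 34 mm over the desk. The punch lies along its x, nib to +x, punch origin 30 mm above the rest's origin; the handle is free for a grip across it between the forks.
- tray: Loose steel instrument tray, outside 150x110x22 mm (x, y, z), walls and floor 3 mm, 350 g. Origin: centre of its underside.
- bore0 (a point): Centre of the near mouth of the bore at y = -115 mm of the bracket; the punch goes in along the bracket's +x.
- pin0: Steel hinge pin, may be stuck in bore 0 (None from the start: bore empty). Shaft 10 mm round, 32 mm long, square head 13x13x8 mm at its +x end; 30 g. Origin: middle of the shaft; x to the head. Stuck, it lies along the bracket's x, head at the block's far face, plain end 4 mm inside the near mouth. 5 to 15 N push it to the far side; after 25 to 40 mm it drops out behind the block.
- bore1 (a point): Centre of the near mouth of the bore at y = -65 mm of the bracket; the punch goes in along the bracket's +x.
- pin1: Steel hinge pin, may be stuck in bore 1 (None from the start: bore empty). Shaft 10 mm round, 32 mm long, square head 13x13x8 mm at its +x end; 30 g. Origin: middle of the shaft; x to the head. Stuck, it lies along the bracket's x, head at the block's far face, plain end 4 mm inside the near mouth. 5 to 15 N push it to the far side; after 25 to 40 mm it drops out behind the block.
- bore2 (a point): Centre of the near mouth of the bore at y = -15 mm of the bracket; the punch goes in along the bracket's +x.
- pin2: Steel hinge pin, may be stuck in bore 2 (None from the start: bore empty). Shaft 10 mm round, 32 mm long, square head 13x13x8 mm at its +x end; 30 g. Origin: middle of the shaft; x to the head. Stuck, it lies along the bracket's x, head at the block's far face, plain end 4 mm inside the near mouth. 5 to 15 N push it to the far side; after 25 to 40 mm it drops out behind the block.
- bore3 (a point): Centre of the near mouth of the bore at y = 35 mm of the bracket; the punch goes in along the bracket's +x.
- pin3: Steel hinge pin, may be stuck in bore 3 (None from the start: bore empty). Shaft 10 mm round, 32 mm long, square head 13x13x8 mm at its +x end; 30 g. Origin: middle of the shaft; x to the head. Stuck, it lies along the bracket's x, head at the block's far face, plain end 4 mm inside the near mouth. 5 to 15 N push it to the far side; after 25 to 40 mm it drops out behind the block.
- pen_cube: Bystander, to be left alone: steel cube holder with pens, 75x70x165 mm. Origin: centre of its underside at the start.
- contact_case: Bystander, to be left alone: contact lens case, 30x66x20 mm. Origin: centre of its underside at the start.
- penlight: Bystander, to be left alone: pen torch, 134x15x16 mm. Origin: centre of its underside at the start.
- lens_20: Bystander, to be left alone: round white hand lens, 54 mm wide, 12 mm high. Origin: centre of its underside at the start.
- drops_b: Bystander, to be left alone: small eye-drop bottle, 25 mm wide, 62 mm high. Origin: centre of its underside at the start.
- strip_box: Bystander, to be left alone: small white carton, 34x55x24 mm. Origin: centre of its underside at the start.
- occluder: Bystander, to be left alone: black eye paddle with handle, 184x62x9 mm. Origin: centre of its underside at the start.

How it is judged:
On the way, in this order (a step that is already met when the one before it is completed fails the run):
1. the dimmer is turned fully anticlockwise (value of joint dimmer below 0.1 rad), for 0.2 s.
2. the punch's nib is in a bore, 15 mm or more deep, driving a pin (((x of punch_tip in the frame of bore0 above 0.015 m and y of punch_tip in the frame of bore0 between -0.008 and 0.008 m and z of punch_tip in the frame of bore0 between -0.008 and 0.008 m and x of pin0 in the frame of bracket above 0.01 m) or (x of punch_tip in the frame of bore1 above 0.015 m and y of punch_tip in the frame of bore1 between -0.008 and 0.008 m and z of punch_tip in the frame of bore1 between -0.008 and 0.008 m and x of pin1 in the frame of bracket above 0.01 m) or (x of punch_tip in the frame of bore2 above 0.015 m and y of punch_tip in the frame of bore2 between -0.008 and 0.008 m and z of punch_tip in the frame of bore2 between -0.008 and 0.008 m and x of pin2 in the frame of bracket above 0.01 m) or (x of punch_tip in the frame of bore3 above 0.015 m and y of punch_tip in the frame of bore3 between -0.008 and 0.008 m and z of punch_tip in the frame of bore3 between -0.008 and 0.008 m and x of pin3 in the frame of bracket above 0.01 m))), for 0.05 s.
3. every pin has dropped out of the block (z of each of pin0, pin1, pin2, pin3 in the frame of bracket below 0.045 m), for 0.2 s.
At the end, for the whole second after the job is handed in: Dimmer within 0.1 rad of its anticlockwise stop; every pin at rest in the tray, its centre less than 35 mm over the tray's underside; tray level on the desk; punch in its rest, centred within 15 mm along and 10 mm across, within 0.15 rad, nib to the rest's +x (value of joint dimmer below 0.1 rad and x of pin0 in the frame of tray between -0.075 and 0.075 m and y of pin0 in the frame of tray between -0.055 and 0.055 m and z of pin0 in the frame of tray between 0 and 0.035 m and linear speed of each of pin0, pin1, pin2, pin3 below 0.03 m/s and x of pin1 in the frame of tray between -0.075 and 0.075 m and y of pin1 in the frame of tray between -0.055 and 0.055 m and z of pin1 in the frame of tray between 0 and 0.035 m and x of pin2 in the frame of tray between -0.075 and 0.075 m and y of pin2 in the frame of tray between -0.055 and 0.055 m and z of pin2 in the frame of tray between 0 and 0.035 m and x of pin3 in the frame of tray between -0.075 and 0.075 m and y of pin3 in the frame of tray between -0.055 and 0.055 m and z of pin3 in the frame of tray between 0 and 0.035 m and x of punch in the frame of rest between -0.015 and 0.015 m and y of punch in the frame of rest between -0.01 and 0.01 m and z of punch in the frame of rest below 0.036 m and angle between the x axis of punch and the x axis of rest, either way round below 0.15 rad and x of punch_tip in the frame of rest above 0.06 m and angle between tray's own z axis and vertical below 0.1 rad and height (world z) of tray below 0.01 m); the robot touches nothing.
It fails at once if the fingers press a pin that the punch has not yet driven at least 15 mm ((contact force between the fingers and pin0 above 1 N and x of pin0 in the frame of bracket between -0.01 and 0.0175 m and z of pin0 in the frame of bracket between 0.06 and 0.08 m and y of pin0 in the frame of bracket between -0.13 and 0.13 m) or (contact force between the fingers and pin1 above 1 N and x of pin1 in the frame of bracket between -0.01 and 0.0175 m and z of pin1 in the frame of bracket between 0.06 and 0.08 m and y of pin1 in the frame of bracket between -0.13 and 0.13 m) or (contact force between the fingers and pin2 above 1 N and x of pin2 in the frame of bracket between -0.01 and 0.0175 m and z of pin2 in the frame of bracket between 0.06 and 0.08 m and y of pin2 in the frame of bracket between -0.13 and 0.13 m) or (contact force between the fingers and pin3 above 1 N and x of pin3 in the frame of bracket between -0.01 and 0.0175 m and z of pin3 in the frame of bracket between 0.06 and 0.08 m and y of pin3 in the frame of bracket between -0.13 and 0.13 m)).
It fails at once if a bystander is moved more than 40 mm (distance of any of pen_cube, contact_case, penlight, lens_20, drops_b, strip_box, occluder from where it was at the start of the episode above 0.04 m).
Of pin0, pin1, pin2, pin3 only 3 to 4 are there at a start; the rules pass over those that are not, and their reading is None.
At some moment in a run one of tray may be knocked a few centimetres aside while the robot is not near it.
Once in a run the grip may slacken for a moment while it holds something.
It also fails if it takes over 210 s, if anything falls off the work surface, if the arm or the gripper's body presses on something with over 40 N, if the wrist force passes 120 N, or if a joint passes its speed limit or range.

ROBOT

A 6-joint arm with a two-finger parallel gripper is mounted at the origin on a cart in front of the work surface, level with it; the furniture and walls round the work are solid. World frame = base frame: x ahead of the robot, y to its left, z up, the work surface at z = 0. Lengths are in m, angles in rad, forces in N, time in s.
With the tool pointing down it reaches from about 0.325 to 0.775 m from the base axis. Payload 5.5 kg.
Tool frame: the origin (TCP) lies between the finger pads; the fingertips stand 8 mm ahead of it and the grasp point (between the pads) lies 11 mm behind it (tcp_to_tips is the distance from the TCP to the fingertips, in m); z points along the fingers, y is the line along which they close (so a half turn about z gives the same grasp; the last joint's range is limited). The gripper opens to 88 mm and grips with 3 to 60 N. Pads are 20 mm wide; open, the fingers measure 115 mm over their backs; the gripper's body (75 mm by 178 mm) begins 61 mm behind the grasp point.
Start: joints at [-1.19, 0.091, 1.231, -0, 1.82, -0.057], TCP at [0.254, -0.543, 0.231] pointing down, gripper open.
Joint ranges: [-2.87, 2.87], [-0.86, 2.18], [0.17, 2.46], [-1.51, 4.65], [0.06, 2.69], [-2.65, 2.65]. Speed limits (rad/s): [2.57, 2.57, 3.01, 3.14, 3.14, 3.14].

INTERFACE

Orientations are given as a unit quaternion [w, x, y, z].
In Python, from bench import * gives the robot as it stands. Calls block until the motion is done:
- move_to(position, orientation): joint-space move of the TCP to a pose.
- move_l(position, speed=0.15, orientation=None): straight line of the TCP; orientation=None keeps the orientation; speed is the mean speed in m/s.
- movej(angles): joint-space move.
- gripper_open() and close(): open the fingers fully, or close them until they stop; the grip force is fixed at half the most.
- hold(seconds).
- inverse_kinematics(position, orientation): joint angles nearest the present ones, or None.
- state(): the state.
- get_image(name): name is "side" or "top"; returns a dict with "frame" (400x640x3 uint8, blue, green, red), "depth" (400x640 float32, m along the optical axis (not along the pixel's ray), 0 where there is no reading), "camera_matrix" (3x3 intrinsics, pixels), "view" (4x4, takes a point from world to camera coordinates). Camera axes: x right, y up, looking along -z (the intrinsics and any distortion apply to the point x, -y, -z); pixel columns grow to the right and rows downward; lengths in m; the calibration is good to about 2 mm. A picture is of the moment at which its call begins.
A pose or a line that the arm cannot do raises IKError and nothing moves.
- job_done(): hands the job in; it is judged then, once.
The state is a dict: "time": time; "joint_pos": joint angles; "dq": joint speeds; "joint_torque": joint torques, N m; "ee_pos": TCP position; "ee_rot": TCP orientation; "ft_force": force on the tool from outside, world axes, zero at the start; "moment": the same for the moment, N m; "finger_gap": finger opening in m; "finger_force": force on a finger pad.
Only numpy, scipy, OpenCV 4.12 (cv2) and the standard library are available. Lean on these libraries where they do the work, as an engineer would, in place of code of your own. Each camera call takes 0.05 s, during which the arm holds its last target. There are 200 camera calls.

## Working session

There is one attempt and no reset: what is moved stays moved. The work goes in short steps, each a Python script; the robot and the scene stay as the last script left them, time stands still between calls to the robot, and variables do not carry over. Pictures are saved under pics/ and viewed, at most 14 in all, crops included, and the job is handed in when it is done.

```bash
ls; mkdir -p pics; cat > h.py <<'E'
from bench import *
import numpy as np, cv2
def cloud(im):
    K=np.array(im["camera_matrix"]);V=np.array(im["view"]);d=im["depth"]
    v,u=np.mgrid[0:d.shape[0],0:d.shape[1]]
    x=(u-K[0,2])/K[0,0]*d;y=(v-K[1,2])/K[1,1]*d
    P=np.stack([x,-y,-d,np.ones_like(d)],-1)@np.linalg.inv(V).T
    return P[...,:3]
E
python3 - <<'E'
from h import *
for n in("top","side"):
    im=get_image(n);cv2.imwrite(f"pics/{n}0.png",im["frame"]);np.savez(f"{n}0.npz",**im)
    print(n,np.linalg.inv(im["view"])[:3].round(3).tolist(),np.array(im["camera_matrix"]).round(1).tolist(),[k for k in im])
s=state();print(s["finger_gap"],s["ee_rot"],s["time"])
E
```

```text
pics
top [[0.006, 0.992, -0.123, 0.43], [-1.0, 0.005, -0.009, 0.126], [-0.008, 0.123, 0.992, 1.083]] [[454.1, 0.0, 314.5], [0.0, 454.1, 200.9], [0.0, 0.0, 1.0]] ['frame', 'depth', 'camera_matrix', 'view']
side [[-0.847, 0.301, -0.439, 0.127], [-0.532, -0.482, 0.697, 0.784], [-0.002, 0.823, 0.568, 0.64]] [[407.5, 0.0, 317.1], [0.0, 407.5, 196.9], [0.0, 0.0, 1.0]] ['frame', 'depth', 'camera_matrix', 'view']
0.08765319085735321 [-8.81378439e-04  9.76136269e-01  2.17157062e-01 -1.36719560e-04] 0.1
```

View pics/top0.png

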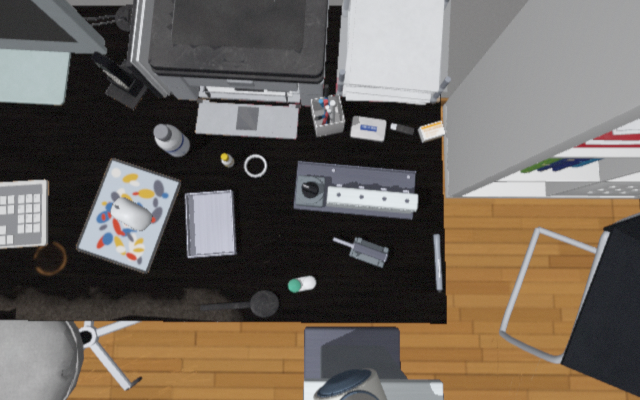

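View pics/side0.png

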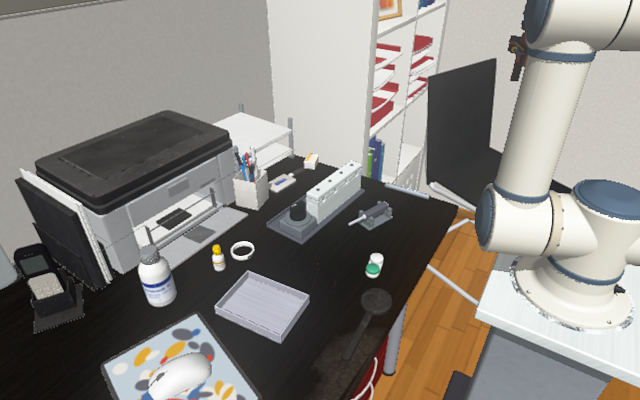

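The top view shows the block at (330–417, 187–210), the knob at (311,188), the punch and rest at (368,252) with the nib to the left, and the tray at (210,224). The side view shows the block's near face at (335,192). Next I measure these with depth.

```bash
python3 - <<'E'
from h import *
im=dict(np.load("top0.npz"));P=cloud(im);z=P[...,2]
def roi(u0,u1,v0,v1):
    m=np.zeros(z.shape,bool);m[v0:v1,u0:u1]=1;return m
def rect(name,m):
    m=cv2.morphologyEx(m.astype(np.uint8),cv2.MORPH_OPEN,np.ones((2,2)))>0
    p=P[m];r=cv2.minAreaRect((p[:,:2]*1000).astype(np.float32));print(name,m.sum(),"c",np.round(r[0],1),"s",np.round(r[1],1),"a",round(r[2],2),"z",np.median(p[:,2]).round(4), "mean",(p.mean(0)*1000).round(1))
print("desk",np.median(z[roi(240,280,180,240)]))
rect("block",roi(280,430,150,225)&(z>.086)&(z<.1))
rect("knobbar",roi(290,330,170,205)&(z>.074)&(z<.09))
rect("box",roi(285,330,165,215)&(z>.034)&(z<.044))
rect("baseplate",roi(285,425,155,225)&(z>.004)&(z<.012))
rect("tray",roi(175,245,180,265)&(z>.012)&(z<.03))
rect("trayall",roi(175,245,180,265)&(z>.0015)&(z<.03))
rect("rest+handle",roi(345,395,230,275)&(z>.018)&(z<.05))
rect("handle",roi(345,395,230,275)&(z>.036)&(z<.05))
rect("nib",roi(325,352,230,255)&(z>.012)&(z<.05))
a=cv2.resize(im["frame"][150:280,285:445],None,fx=5,fy=5,interpolation=cv2.INTER_CUBIC)[:600]
cv2.imwrite("pics/c1.png",a[:600,:800])
s=cv2.imread("pics/side0.png")[140:250,250:410];cv2.imwrite("pics/c2.png",cv2.resize(s,None,fx=5,fy=5,interpolation=cv2.INTER_CUBIC))
E
```

```text
desk -0.000189857774466895
block 1464 c [547.8  27.8] s [127.6 279.8] a 25.71 z 0.0918 mean [558.1   6.   94. ]
knobbar 107 c [583.2 144. ] s [36.2 14.8] a 76.94 z 0.0813 mean [582.8 144.1  78.4]
box 286 c [526.8 149.1] s [ 64.4 189. ] a 84.44 z 0.0383 mean [577.8 144.3  44.5]
baseplate 2596 c [533.   42.5] s [285.7 219.8] a 85.28 z 0.008 mean [599.4  28.4  12.9]
tray 372 c [507.5 283.4] s [157.1 313.9] a 0.23 z 0.0132 mean [511.4 384.5  21. ]
trayall 2322 c [499.2 298.7] s [355.5 191.1] a 85.25 z 0.0035 mean [506.  382.   12.2]
rest+handle 425 c [446.6  41.6] s [162.9  56.8] a 82.14 z 0.0373 mean [441.9   9.4  37.1]
handle 241 c [440.9   3.2] s [85.1 16.5] a 70.28 z 0.0389 mean [441.2   4.9  37.2]
nib 60 c [464.6  69.1] s [44.3  5.4] a 70.19 z 0.0323 mean [463.9  68.7  26.5]
```

View pics/c1.png

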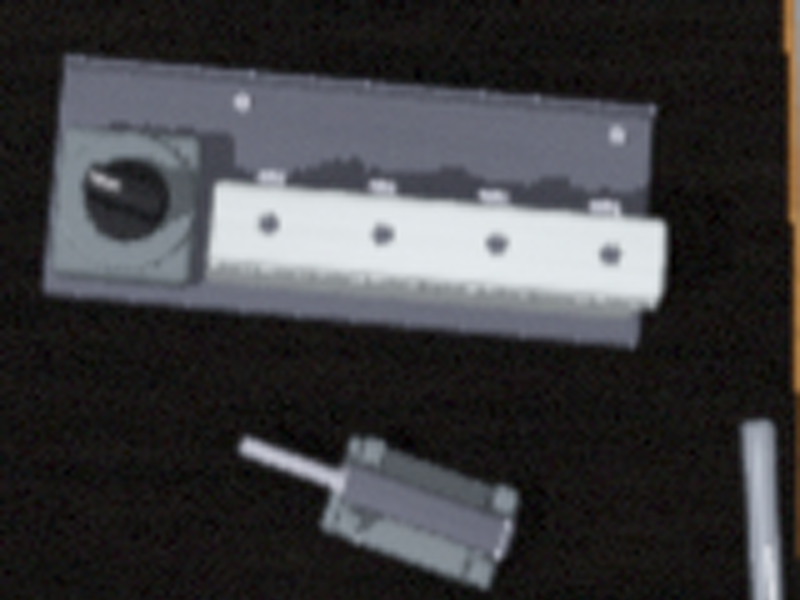

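View pics/c2.png

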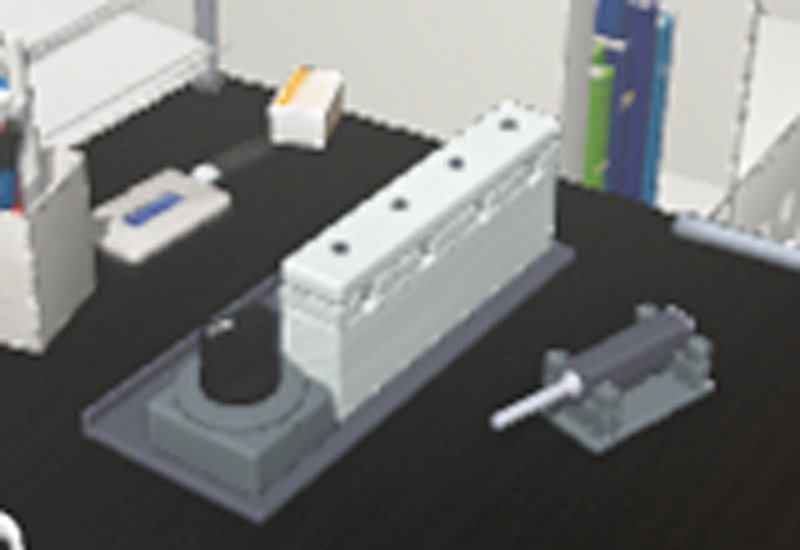

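The crops show four bores with a head blob behind each: in c1 at (271,176), (383,186), (493,195) and (604,207). The knob bar lies roughly along the bracket's y, with its mark at (100,180). The nib tip is at (243,443) in c1. Next: refine the poses, then turn the dimmer by pushing the bar's end with closed fingers, because open fingers would hit the block there.

```bash
cat >> h.py <<'E'
def largest(m):
    n,l,s,c=cv2.connectedComponentsWithStats(m.astype(np.uint8))
    return l==1+np.argmax(s[1:,4])
def onplane(im,u,v,z):
    K=np.array(im["camera_matrix"]);T=np.linalg.inv(im["view"])
    d=T[:3,:3]@np.array([(u-K[0,2])/K[0,0],-(v-K[1,2])/K[1,1],-1]);o=T[:3,3]
    return o+d*(z-o[2])/d[2]
def rect_on(im,m,z):
    """min-area rectangle of mask m cast onto height z: centre, sizes (long,short), long-axis angle deg in [0,180)"""
    c=max(cv2.findContours(m.astype(np.uint8),cv2.RETR_EXTERNAL,cv2.CHAIN_APPROX_NONE)[0],key=len)[:,0]
    (cu,cv_),(w,h),a=cv2.minAreaRect(np.array([onplane(im,u,v,z)[:2]*1000 for u,v in c],np.float32))
    if w<h: w,h,a=h,w,a+90
    return np.array([cu,cv_]),(w,h),a%180
def roi(u0,u1,v0,v1):
    m=np.zeros((400,640),bool);m[v0:v1,u0:u1]=1;return m
E
python3 - <<'E'
from h import *
im=dict(np.load("top0.npz"));P=cloud(im);z=P[...,2]
f=im["frame"].astype(int);g=f.min(2)
def show(n,m,h):
    m=largest(m);c,s,a=rect_on(im,m,h);print(n,m.sum(),c.round(1),np.round(s,1),round(a,2))
show("block",roi(326,425,175,220)&(z>.086)&(z<.097),.092)
show("bar",roi(290,330,170,205)&(z>.074)&(z<.09),.082)
show("plate",roi(285,425,155,225)&(z>.003),.008)
show("box",roi(285,327,165,215)&(z>.028)&(z<.048),.038)
show("handle",roi(345,395,230,275)&(z>.036)&(z<.05),.039)
show("rest",roi(345,395,230,275)&(z>.003),.030)
show("nib",roi(325,352,230,255)&(z>.012)&(z<.05),.030)
show("tray",roi(175,245,180,265)&(z>.002)&(z<.03),.022)
# pins' heads behind the block
for i in range(4):print(i,onplane(im,285+[604,493,383,271][i]/5,150+[207,195,186,176][i]/5,.077).round(4))
E
```

```text
block 1464 [560.6   8.5] [198.9  36.2] 85.14
bar 108 [584.4 146.3] [38.1 14.2] 71.62
plate 5776 [591.4  38. ] [303.  121.2] 84.93
box 594 [584.1 146.4] [70.2 65.5] 175.03
handle 252 [443.6   8.9] [81.1 17.7] 70.3
rest 731 [445.2  17.1] [104.4  48.9] 70.4
nib 62 [466.2  71.2] [45.2  6.9] 70.34
tray 2370 [508.3 373.7] [154.  137.3] 3.72
0 [ 0.5766 -0.0686  0.077 ]
1 [ 0.5818 -0.0191  0.077 ]
2 [0.5857 0.03   0.077 ]
3 [0.59   0.0801 0.077 ]
```

```bash
cat >> h.py <<'E'
from scipy.spatial.transform import Rotation as Rot
O=np.array([.5638,.0482]);YAW=np.radians(-4.93)
def quat(phi,tilt=0.,near=True):
    """pointing down, closing axis (tool y) at world angle phi (deg); tilt leans the body about tool y"""
    best=None
    for ph in(phi,phi+180):
        p=np.radians(ph);y=np.array([np.cos(p),np.sin(p),0]);z=np.array([0,0,-1.]);x=np.cross(y,z)
        R=Rot.from_matrix(np.stack([x,y,z],1))
        t=tilt if abs(ph-phi)<1 else -tilt
        q=(R*Rot.from_euler("y",t,degrees=True)).as_quat()[[3,0,1,2]]
        yield q
def orient(pos,phi,tilt=0.):
    c=[]
    for q in quat(phi,tilt):
        j=inverse_kinematics(list(pos),list(q))
        if j is not None:c.append((abs(j[5]),j[5],list(q)))
    c.sort(key=lambda t:t[0]);return c[0][2]
def B(x,y):
    c,s=np.cos(YAW),np.sin(YAW);return O+[c*x-s*y,s*x+c*y]
E
python3 - <<'E'
from h import *
close()
A=np.array([.5843,.1467])
def pose(th,r,off,z):
    t=np.radians(th);u=np.array([np.cos(t),np.sin(t)]);n=np.array([np.sin(t),-np.cos(t)])
    return list(A+r*u+off*n)+[z]
p=pose(72,.016,.035,.2);mid=pose(125,.016,.02,.066)
qm=orient(mid,125)
def q_at(th): # same branch as at mid
    import math
    d=Rot.from_euler("z",th-125,degrees=True)*Rot.from_quat(np.array(qm)[[1,2,3,0]])
    return list(d.as_quat()[[3,0,1,2]])
print([np.round(inverse_kinematics(pose(t,.016,.02,.066),q_at(t)),2) for t in(72,178)])
move_to(p,q_at(72));p[2]=.066;move_l(p,.1)
f0=np.array(state()["ft_force"])
log=[]
for off in(.024,.019,.017):
    move_l(pose(72,.016,off,.066),.05);log.append(np.round(np.array(state()["ft_force"])-f0,1).tolist())
print(log)
for th in range(77,179,5):
    move_l(pose(th,.016,.017,.066),.06,q_at(th));F=np.linalg.norm(np.array(state()["ft_force"])-f0)
    if th>=165: print(th,F.round(1),end="; ")
    if F>18: break
im=get_image("top");P=cloud(im)
cv2.imwrite("pics/d1.png",cv2.resize(im["frame"][150:270,280:440],None,fx=5,fy=5))
print(state()["time"],np.round(state()["joint_pos"],2))
E
```

```text
[array([ 0.2 ,  0.19,  1.41, -0.  ,  1.54,  2.08]), array([ 0.23,  0.1 ,  1.51, -0.  ,  1.53,  0.26])]
[[-0.4, -1.0, 0.7], [2.4, 0.9, -0.3], [6.8, 0.5, -2.2]]
167 5.1; 172 8.1; 177 9.8; 11.875 [0.22 0.1  1.51 0.   1.53 0.28]
```

```bash
python3 - <<'E'
from h import *
s=state();p=np.array(s["ee_pos"])
d=np.array([-.087,-.996,0])
for k in range(1,6):
    move_l(list(p+d*.001*k),.03);F=np.array(state()["ft_force"]);print(k,F.round(1))
    if np.linalg.norm(F)>25:break
move_l(list(p-d*.03),.08);q=p-d*.03;q[2]=.2;move_l(list(q),.15)
move_to([.40,.2,.25],s["ee_rot"])
im=get_image("top");z=cloud(im)[...,2]
m=largest(roi(290,330,170,205)&(z>.074)&(z<.09));print(rect_on(im,m,.082),m.sum(),state()["time"])
cv2.imwrite("pics/d2.png",cv2.resize(im["frame"][150:270,280:440],None,fx=5,fy=5))
m=largest(roi(175,245,180,265)&(z>.012)&(z<.03));print(rect_on(im,m,.022),m.sum())
E
```

```text
1 [3.6 5.7 0.7]
2 [ 4.1  9.1 -0. ]
3 [ 5.2 12.3 -0.8]
4 [ 5.6 15.  -0.6]
5 [ 6.  18.5 -1.7]
(array([584.85321045, 146.31393433]), (36.902549743652344, 13.947229385375977), 175.30894470214844) 107 15.55
(array([508.21768188, 381.20465088]), (150.01730346679688, 111.81954956054688), 4.611215114593506) 404
```

View pics/d2.png

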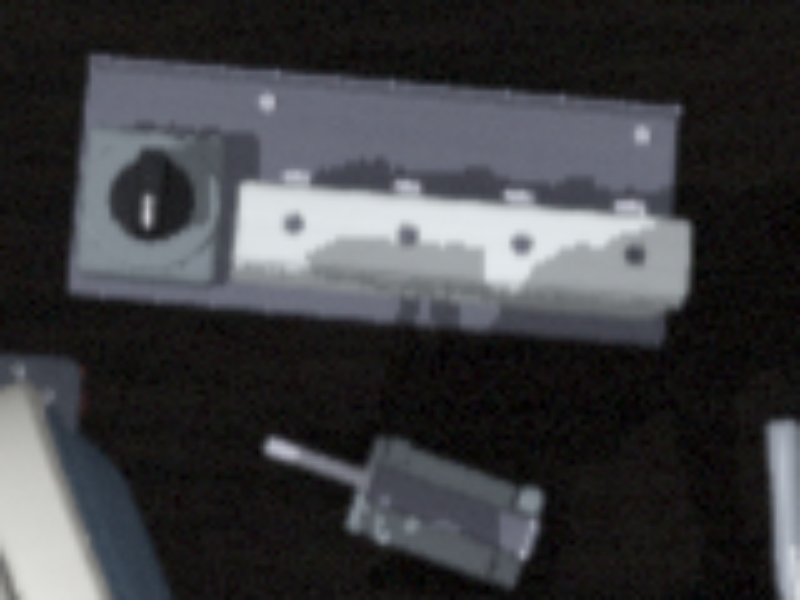

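The bar now lies along bracket x at 175.3°, with its mark at (148,210), so the dimmer is at its stop. Picking up the punch.

```bash
cat >> h.py <<'E'
PP=np.array([.4436,.0089]);PA=70.33
def rz(q,d):return list((Rot.from_euler("z",d,degrees=True)*Rot.from_quat(np.array(q)[[1,2,3,0]])).as_quat()[[3,0,1,2]])
def punchq():
    """(orientation in the rest, orientation for driving), nib keeps its direction"""
    c=[]
    for q in quat(PA-90):
        w=rz(q,np.degrees(YAW)-PA)
        a=inverse_kinematics(list(PP)+[.1],q);b=inverse_kinematics(list(B(-.12,-.04))+[.1],w)
        if a is not None and b is not None:c.append((max(abs(a[5]),abs(b[5])),list(q),w))
    return min(c,key=lambda t:t[0])[1:]
def nib(im,i):
    """nib seen from above at height .07 while in front of bore i: bracket-frame line"""
    z=cloud(im)[...,2];K=np.array(im["camera_matrix"]);V=np.array(im["view"])
E
python3 - <<'E'
from h import *
gripper_open()
qr,qd=punchq()
move_to(list(PP)+[.12],qr);move_l(list(PP)+[.022],.1);close();s=state();print(s["finger_gap"],s["finger_force"],np.round(s["ft_force"],1))
move_l(list(PP)+[.13],.1)
print(state()["finger_gap"],np.round(state()["ft_force"],1))
p=list(B(-.123,.035))
move_to(p+[.10],qd);move_l(p+[.062],.08)
for n in("top","side"):
    im=get_image(n);cv2.imwrite(f"pics/{n}1.png",im["frame"]);np.savez(f"{n}1.npz",**im)
a=cv2.imread("pics/top1.png")[160:260,290:420];cv2.imwrite("pics/e1.png",cv2.resize(a,None,fx=5,fy=5,interpolation=cv2.INTER_CUBIC))
a=cv2.imread("pics/side1.png")[150:270,270:430];cv2.imwrite("pics/e2.png",cv2.resize(a,None,fx=5,fy=5,interpolation=cv2.INTER_CUBIC))
print(state()["time"],state()["ee_pos"],p)
E
```

```text
0.01820329364351033 29.999985694885254 [-0.5 -0.3  0.3]
0.01766992142069733 [-0.   0.3 -0.6]
23.375 [0.44459234 0.09367554 0.06252984] [np.float64(0.4442628973237413), np.float64(0.09364096261926672)]
```

View pics/e1.png

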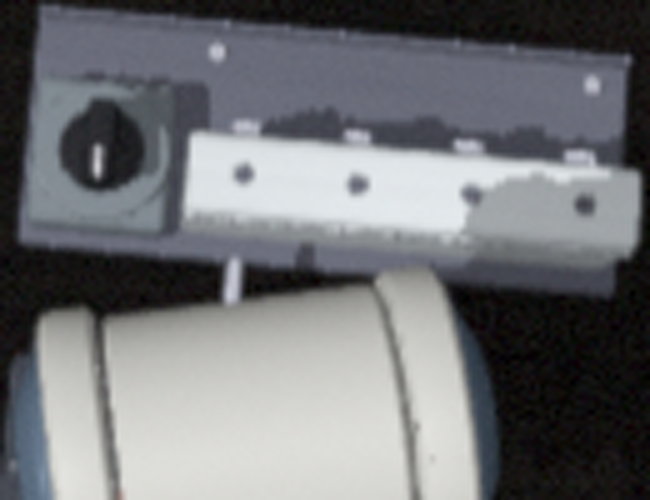

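View pics/e2.png

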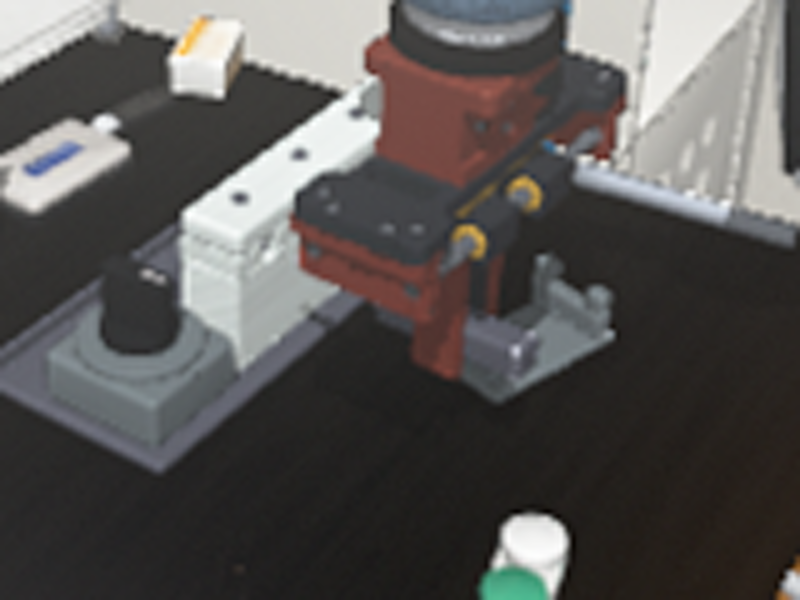

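The nib is visible at e1 (233,258)–(230,305), in line with the screw dot at (244,173). The punch is still held level in the gripper. Now I measure the lateral offset in the same view.

```bash
cat >> h.py <<'E'
def inB(p):
    c,s=np.cos(YAW),np.sin(YAW);d=np.array(p)[:2]-O;return np.array([c*d[0]+s*d[1],-s*d[0]+c*d[1]])*1000
def nibline(im,y,x0=-55,x1=-34):
    """nib centre (bracket y, mm) and depth height at several bracket x; sub-pixel brightness centroid across"""
    K=np.array(im["camera_matrix"]);V=np.array(im["view"]);P=cloud(im);out=[]
    g=im["frame"].min(2).astype(float)
    for x in range(x0,x1,4):
        w=np.append(B(x/1000,y/1000),[.07,1]);c=V@w;u=K[0,0]*c[0]/-c[2]+K[0,2];v=int(round(K[1,1]*-c[1]/-c[2]+K[1,2]))
        us=np.arange(int(u)-6,int(u)+8);gg=g[v,us];wt=np.clip(gg-.5*gg.max(),0,None)
        uc=(us*wt).sum()/wt.sum();k=us[np.argmax(gg)]
        b=inB(onplane(im,uc,v,.0735 if False else .07));out.append((b[0].round(1),b[1].round(1),(P[v,k,2]*1000).round(1),int(gg.max())))
    return out
E
python3 - <<'E'
from h import *
im=dict(np.load("top1.npz"));print(nibline(im,35))
for u,v in((244,173),(358,184),(472,195),(585,204)):print(inB(onplane(im,290+u/5-.4,160+v/5-.4,.092)).round(1),end=" ")
z=cloud(im)[...,2];m=largest(roi(326,425,175,220)&(z>.086)&(z<.097));c,s,a=rect_on(im,m,.092);print(inB(c/1000),s,a)
E
```

```text
[(np.float64(-54.3), np.float64(31.0), np.float64(414.1), 157), (np.float64(-50.2), np.float64(34.9), np.float64(75.3), 192), (np.float64(-47.9), np.float64(34.9), np.float64(76.4), 191), (np.float64(-43.4), np.float64(35.0), np.float64(73.0), 192), (np.float64(-38.9), np.float64(35.0), np.float64(73.3), 187), (np.float64(-34.2), np.float64(33.5), np.float64(74.0), 135)]
[ 0.8 34.6] [  0.4 -15.8] [  0.1 -66. ] [   0.6 -115.7] [  0.17931674 -39.84129307] (198.8693084716797, 36.29502487182617) 85.1039810180664
```

```bash
cat >> h.py <<'E'
def drive(y,dy=0,dz=0,fmax=32):
    yy=y/1000+dy;z=.062+dz;f0=np.array(state()["ft_force"]);ux=np.array([np.cos(YAW),np.sin(YAW),0]);log=[]
    for x in(-.108,-.102,-.098,-.094,-.090,-.085,-.080,-.075,-.070,-.066,-.061):
        move_l(list(B(x,yy))+[z],.06);F=np.array(state()["ft_force"])-f0;log.append((round(x*1000),*F.round(0).astype(int).tolist()))
        if np.linalg.norm(F)>fmax:print("STOP",log);return False
    print(log);g=state()["finger_gap"];move_l(list(B(-.123,yy))+[z],.12);print("gap",round(g,4));return True
E
python3 - <<'E'
from h import *
print(drive(35));im=get_image("top");np.savez("top2.npz",**im);print(nibline(im,35),state()["time"])
cv2.imwrite("pics/f1.png",cv2.resize(im["frame"][150:260,280:440],None,fx=5,fy=5,interpolation=cv2.INTER_CUBIC))
E
```

```text
[(-108, -1, -1, -1), (-102, -1, -2, -2), (-98, -5, 0, 1), (-94, -5, -2, 0), (-90, -4, -1, -1), (-85, -3, -1, -1), (-80, 0, -1, -3), (-75, -1, -1, -2), (-70, -1, -2, -2), (-66, -1, -1, -2), (-61, 0, -1, -2)]
gap 0.018
True
[(np.float64(-54.3), np.float64(30.7), np.float64(415.5), 155), (np.float64(-50.2), np.float64(34.9), np.float64(75.4), 191), (np.float64(-47.9), np.float64(35.0), np.float64(77.4), 193), (np.float64(-43.4), np.float64(35.0), np.float64(71.5), 191), (np.float64(-38.9), np.float64(35.1), np.float64(71.7), 190), (np.float64(-34.2), np.float64(33.1), np.float64(72.8), 166)] 26.9917
```

View pics/f1.png

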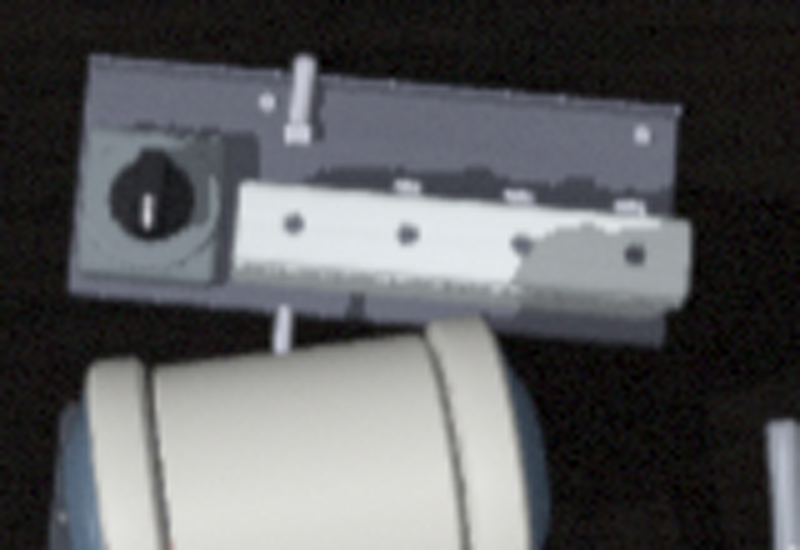

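Pin 3 dropped out. Its head is at f1 (298,133) and its shaft leans on the far lip at (305,60). The nib is still true, so I drive the other three, checking the nib before each.

```bash
python3 - <<'E'
from h import *
qd=state()["ee_rot"]
for y in(-15,-65,-115):
    move_l(list(B(-.123,y/1000))+[.062],.15,qd)
    im=get_image("top");n=nibline(im,y);print([t[1:] for t in n[1:5]])
    ok=[t[1] for t in n[1:5] if abs(t[2]-74)<6 and t[3]>140]
    if len(ok)<2 or abs(np.median(ok)-y)>1.6: print("check");break
    if not drive(y):break
im=get_image("top");np.savez("top3.npz",**im);print(state()["time"])
cv2.imwrite("pics/f2.png",cv2.resize(im["frame"][140:260,285:445],None,fx=5,fy=5,interpolation=cv2.INTER_CUBIC))
E
```

```text
[(np.float64(-15.0), np.float64(77.4), 188), (np.float64(-15.1), np.float64(73.4), 189), (np.float64(-15.5), np.float64(71.2), 185), (np.float64(-15.6), np.float64(74.2), 188)]
[(-108, -1, -1, -1), (-102, -1, -1, 0), (-98, -5, 0, 2), (-94, -5, 1, 1), (-90, -6, -1, 1), (-85, -4, 1, -1), (-80, 1, 0, -1), (-75, -1, 0, -1), (-70, 0, 0, 0), (-66, 1, -1, 0), (-61, 0, 0, -1)]
gap 0.0178
[(np.float64(-58.9), np.float64(426.2), 135), (np.float64(-60.9), np.float64(418.0), 162), (np.float64(-65.4), np.float64(71.5), 194), (np.float64(-65.2), np.float64(72.0), 193)]
[(-108, -1, 0, -1), (-102, -2, 1, 0), (-98, -5, 1, 1), (-94, -5, 1, 1), (-90, -5, 1, 1), (-85, -2, 1, 0), (-80, 0, 0, -1), (-75, 1, 0, -2), (-70, 0, 1, -1), (-66, 0, 0, 0), (-61, 0, 1, -1)]
gap 0.0179
[(np.float64(-117.3), np.float64(75.5), 192), (np.float64(-118.7), np.float64(73.8), 192), (np.float64(-120.1), np.float64(74.4), 189), (np.float64(-115.9), np.float64(74.0), 187)]
check
35.775
```

View pics/f2.png

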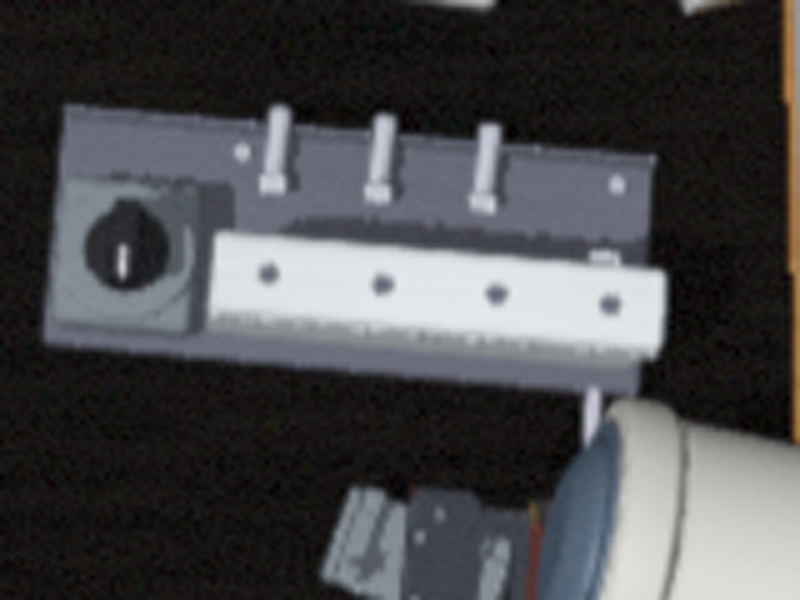

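The three driven pins lie with heads at f2 (272,183), (379,193) and (484,203), shafts on the lip. The nib reading failed only because bright arm pixels sat next to it; the nib itself at (592,400) looks straight. I drive the last pin, then return the punch.

```bash
python3 - <<'E'
from h import *
ok=drive(-115);print(ok,state()["time"])
if ok:
    qr,qd=punchq();p=list(B(-.123,-.115));move_l(p+[.10],.15)
    move_to(list(PP)+[.12],qr);f0=np.array(state()["ft_force"])
    for z in(.06,.04,.034,.028,.024,.0225):
        move_l(list(PP)+[z],.08);F=np.array(state()["ft_force"])-f0;print(z,F.round(1))
        if np.linalg.norm(F)>12:print("contact");break
    else:
        gripper_open();move_l(list(PP)+[.15],.15);move_to([.38,-.2,.25],state()["ee_rot"])
im=get_image("top");np.savez("top4.npz",**im);print(state()["time"])
cv2.imwrite("pics/g1.png",cv2.resize(im["frame"][140:280,285:445],None,fx=4,fy=4,interpolation=cv2.INTER_CUBIC))
z=cloud(im)[...,2]
m=largest(roi(345,395,230,275)&(z>.036)&(z<.05));print(rect_on(im,m,.039))
m=largest(roi(325,352,230,255)&(z>.012)&(z<.05));print(rect_on(im,m,.03))
E
```

```text
[(-108, 0, 1, -1), (-102, 0, 0, 0), (-98, -5, 1, 2), (-94, -5, 1, 2), (-90, -5, 1, 0), (-85, -2, 1, 0), (-80, 0, 0, -1), (-75, 1, 0, -1), (-70, 1, 0, -1), (-66, 0, 0, -1), (-61, 0, -1, 0)]
gap 0.0175
True 39.3417
0.06 [0.1 0.6 0.7]
0.04 [0.5 1.  0.4]
0.034 [ 0.4 -0.1 -0.3]
0.028 [ 0.3 -0.4 -0.2]
0.024 [-0.4 -0.1  1.1]
0.0225 [ 0.2 -0.2  0.2]
46.275
(array([443.48419189,  11.31674194]), (85.31229400634766, 17.6419734954834), 69.77864074707031)
(array([465.06521606,  71.1029129 ]), (46.08128356933594, 7.404750823974609), 69.07058715820312)
```

View pics/g1.png

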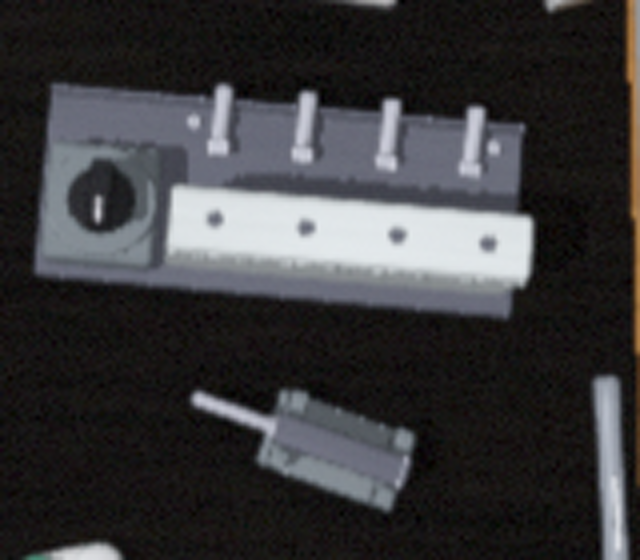

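The punch is back in the rest at (443.5, 11.3) mm, 69.8°, nib the same way. All four pins lie along bracket x, with heads at g1 (217,148), (303,154), (388,161) and (472,168). Gathering starts with pin 0.

```bash
cat >> h.py <<'E'
def tray():
    im=get_image("top");z=cloud(im)[...,2]
    m=roi(120,290,140,310)&(z>.012)&(z<.03);m=cv2.morphologyEx(m.astype(np.uint8),cv2.MORPH_CLOSE,np.ones((3,3)))
    n,l,s,c=cv2.connectedComponentsWithStats(m)
    for k in np.argsort(-s[1:,4])+1:
        c,sz,a=rect_on(im,l==k,.022)
        if 140<sz[0]<160 and 103<sz[1]<120: return c/1000,a
    print("no tray")
def pins(im):
    """bright blobs behind the block: centre/size/angle in the bracket frame (cast at 15 mm)"""
    z=cloud(im)[...,2];g=im["frame"].min(2);m=np.zeros((400,640),np.uint8)
    K=np.array(im["camera_matrix"]);V=np.array(im["view"])
    q=np.array([[x,y] for x,y in((.028,.062),(.095,.062),(.095,-.147),(.028,-.147))])
    w=np.c_[[B(*t) for t in q],np.full(4,.012),np.ones(4)]@V.T
    uv=np.c_[K[0,0]*w[:,0]/-w[:,2]+K[0,2],-K[1,1]*w[:,1]/-w[:,2]+K[1,2]]
    cv2.fillPoly(m,[uv.round().astype(int)],1)
    m&=(g>135).astype(np.uint8);n,l,s,c=cv2.connectedComponentsWithStats(m);out=[]
    for k in range(1,n):
        if s[k,4]<20:continue
        c,sz,a=rect_on(im,l==k,.017);out.append((*inB(c/1000).round(1),*np.round(sz,1),round(a-np.degrees(YAW)),round(float(np.median(z[l==k]))*1000)))
    return sorted(out,key=lambda t:t[1])
def pick(x,y,d,z=.019,phi=None):
    phi=90+np.degrees(YAW) if phi is None else phi
    c=list(B(x/1000,(y+d)/1000));gripper_open()
    q=orient(c+[.14],phi);move_to(c+[.14],q);f0=np.array(state()["ft_force"])
    for h in(.06,.03,z):
        move_l(c+[h],.12);F=np.linalg.norm(np.array(state()["ft_force"])-f0)
        if F>10:print("contact",h,F);break
    close();move_l(c+[.15],.15);return state()["finger_gap"]
def drop(tx,ty):
    c,a=tray();print("tray",c.round(4),round(a,1));a=(a+90)%180-90;r=np.radians(a)
    p=list(c+[np.cos(r)*tx-np.sin(r)*ty,np.sin(r)*tx+np.cos(r)*ty])
    q=orient(p+[.1],a+90);move_to(p+[.12],q);g=state()["finger_gap"]
    move_l(p+[.036],.12);hold(.2);gripper_open();move_l(p+[.15],.15);return g
E
python3 - <<'E'
from h import *
P=pins(get_image("top"));[print(p) for p in P]
t=tray();print(t)
if len(P)==4 and t:
    p=P[0];print("gap",pick(p[0]+2,p[1],-18),state()["ft_force"]);print(pins(get_image("top")),state()["time"])
E
```

```text
(np.float64(70.5), np.float64(-114.8), np.float64(41.1), np.float64(12.2), 180, 23)
(np.float64(70.3), np.float64(-65.6), np.float64(41.6), np.float64(10.1), 180, 22)
(np.float64(27.4), np.float64(-43.8), np.float64(204.0), np.float64(4.8), 90, 91)
(np.float64(70.6), np.float64(-15.5), np.float64(41.6), np.float64(10.2), 180, 23)
(np.float64(69.7), np.float64(34.5), np.float64(39.4), np.float64(10.0), 181, 22)
(array([0.54449689, 0.38262262]), 4.51382303237915)
```

The pins are found where expected; the fifth blob is the block's edge. The tray has been knocked to x = 0.544, and drop() remeasures it anyway.

```bash
sed -i 's/        if s\[k,4\]<20:continue/        if s[k,4]<20 or np.median(z[l==k])>.06:continue/' h.py
python3 - <<'E'
from h import *
P=pins(get_image("top"))
p=P[0];print("gap",pick(68,p[1],-18));print(pins(get_image("top")),state()["time"])
if state()["finger_gap"]>.005:
    print(drop(-.035,-.025),state()["time"])
    im=get_image("top");a=im["frame"][170:280,160:300];cv2.imwrite("pics/t1.png",cv2.resize(a,None,fx=4,fy=4,interpolation=cv2.INTER_CUBIC))
E
```

```text
gap 0.011528722404592592
[(np.float64(70.4), np.float64(-65.6), np.float64(41.4), np.float64(10.1), 180, 22), (np.float64(70.5), np.float64(-15.5), np.float64(41.8), np.float64(10.2), 180, 23), (np.float64(69.7), np.float64(34.5), np.float64(39.4), np.float64(10.0), 181, 22)] 51.8417
tray [0.5445 0.3826] 4.5
0.011959778764747636 57.2667
```

View pics/t1.png

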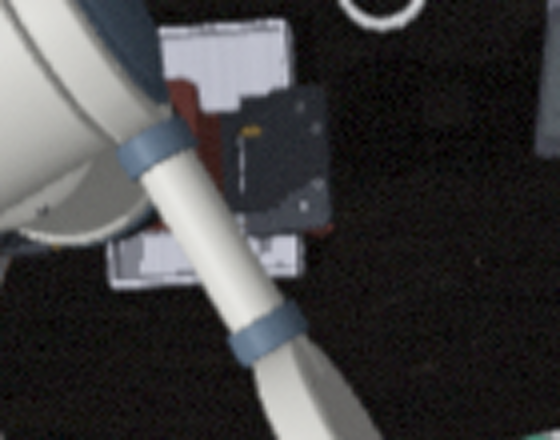

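The arm hides the tray interior at t1 (200,200), so I'll check it after the remaining pins.

```bash
python3 - <<'E'
from h import *
for n,(tx,ty) in enumerate([(.035,-.025),(-.035,.025),(.035,.025)]):
    move_to([.5,.15,.2],state()["ee_rot"])
    y=[-65.6,-15.5,34.5][n]
    g=pick(68,y,-18);P=pins(get_image("top"));print("gap",round(g,4),[(t[0],t[1],t[2]) for t in P])
    if g<.005 or len(P)!=2-n:print("stop");break
    g=drop(tx,ty);print("before drop",round(g,4),state()["time"])
    if g<.005:break
move_to([.40,-.15,.25],state()["ee_rot"])
im=get_image("top");print(state()["time"],tray())
a=im["frame"][110:290,160:430];cv2.imwrite("pics/t2.png",cv2.resize(a,None,fx=2.9,fy=2.9,interpolation=cv2.INTER_CUBIC))
E
```

```text
gap 0.0118 [(np.float64(68.1), np.float64(-14.6), np.float64(36.3)), (np.float64(69.7), np.float64(34.5), np.float64(39.4))]
tray [0.5446 0.3826] 4.6
before drop 0.0119 70.1417
gap 0.0118 [(np.float64(63.6), np.float64(35.2), np.float64(26.7))]
tray [0.5446 0.3825] 4.5
before drop 0.0116 80.5833
gap 0.0113 []
tray [0.5445 0.3825] 4.5
before drop 0.0115 90.85
93.0333 (array([0.54453485, 0.38268997]), 4.601259231567383)
```

View pics/t2.png

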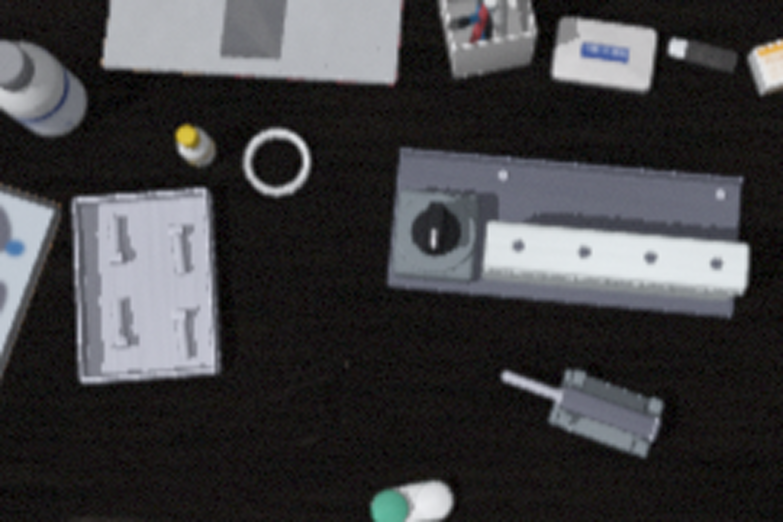

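All four pins lie flat in the tray at t2 (120,240), (182,248), (122,322) and (188,330). The punch is in its rest, the knob is at its stop and the bystanders are in place.

```bash
python3 -c "
from h import *
hold(.5);print(job_done())"
```

```text
the job is handed in; nothing more can be done
None
```

I handed the job in at about 94 s, with no verdict returned; the last picture shows the dimmer at its off stop, all four pins punched out and lying in the tray, the punch back in its rest with the nib as before, and the other things in view where they were.

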